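# Tip the cherry tomatoes from the spouted jug into the cup

### The job

Stand the blue jug on the round black mat with its spout pointing at the beige cup and let go of it, then take hold of it again and tip all four cherry tomatoes over its spout into that cup. Finish with the empty jug standing upright on the mat again, spout still towards the cup, and leave the cup, the green tin, the white dip cup and the red scoop where they are.

Things in the scene. Friction and masses are not known exactly. Their poses are not given: they have to be found in the camera images.
- jug_center (a point): Blue jug, 92 mm high, 0.13 kg, slightly conical: outer diameter 52 mm at the foot, 61 half-way up, 70 at the rim; wall 3, floor 4 mm. This point: on its axis, half-way up (46 mm). z: up the jug; x: to the spout; handle at -x, y sides clear. Tip it over the spout by turning it about its +y axis; contents roll out from about 85 degrees of tilt, surely at 105.
- jug_spout (a point): The tip of the jug's spout, in the jug's frame 49 mm from the axis along +x and 94 mm above the underside; same axes as jug_center.
- jug_grip (a point): Middle of the handle's upper outer corner, in the jug's frame 66 mm from the axis along -x, 74 mm above the underside; axes as jug_center. The handle is a flat D loop in the jug's x-z plane, 12 mm thick along y, reaching 82 mm from the axis; here its bar is 15 mm wide and slopes 45 degrees, square to an approach from above and from the handle's side at 45 degrees.
- mat_top (a point): Round black rubber mat lying on the table, fixed, 120 mm across, 4 mm thick; this is the centre of its top face.
- cup_mouth (a point): Beige cup, open at the top, 93 mm across at the rim, 62 mm at the foot, 64 mm high, loose, 0.17 kg; this point is the centre of its mouth at rim height. z up. It stands to the left or to the right of the mat, the white dip cup on the other side.
- tomato0_center (a point): One of four red cherry tomatoes, hard balls of 21 mm diameter, about 10 g, inside the jug at the start; this is its centre.
- tomato1_center (a point): One of four red cherry tomatoes, hard balls of 21 mm diameter, about 10 g, inside the jug at the start; this is its centre.
- tomato2_center (a point): One of four red cherry tomatoes, hard balls of 21 mm diameter, about 10 g, inside the jug at the start; this is its centre.
- tomato3_center (a point): One of four red cherry tomatoes, hard balls of 21 mm diameter, about 10 g, inside the jug at the start; this is its centre.
- dip_cup_center (a point): White dip cup, a bystander, 76 mm across, 47 mm high; this is its centre half-way up.
- tin_center (a point): Green tin, a bystander, 71 x 88 x 111 mm high, standing close behind the jug's handle at the start; this is its centre half-way up.
- scoop_center (a point): Red measuring scoop, a bystander lying behind the mat, 61 x 147 x 30 mm high; this is the middle of the whole, half-way up. y points from the handle to the bowl of the scoop.

How it is judged:
On the way, in this order (a step that is already met when the one before it is completed fails the run):
1. the jug stands released on the mat with its spout towards the beige cup (horizontal distance between jug_center and mat_top below 0.035 m and height (world z) of jug_center below 0.056 m and angle between jug_center's own z axis and vertical below 0.1 rad and contact force between the fingers and jug below 0.1 N and x of cup_mouth in the frame of jug_center above 0 m and y of cup_mouth in the frame of jug_center between -0.045 and 0.045 m and linear speed of jug below 0.03 m/s), for 0.2 s.
2. the jug is tilted, its spout over the beige cup (angle between jug_center's own z axis and vertical above 1 rad and horizontal distance between jug_spout and cup_mouth below 0.06 m and x of cup_mouth in the frame of jug_center above 0 m and y of cup_mouth in the frame of jug_center between -0.045 and 0.045 m), for 0.1 s.
3. all four tomatoes lie in the beige cup (horizontal distance between each of tomato0_center, tomato1_center, tomato2_center, tomato3_center and cup_mouth below 0.044 m and z of each of tomato0_center, tomato1_center, tomato2_center, tomato3_center in the frame of cup_mouth below 0 m), for 0.2 s.
At the end, for the whole second after the job is handed in: All four tomatoes rest in the upright beige cup below its rim, the cup within 40 mm of its start; the jug stands released, upright and still, its axis within 35 mm of the mat centre, spout towards the cup with the cup centre within 45 mm of the spout line; bystanders within 40 mm of their starts (all of step 3 and horizontal distance between jug_center and mat_top below 0.035 m and height (world z) of jug_center below 0.056 m and angle between each of jug_center, cup_mouth's own z axis and vertical below 0.1 rad and contact force between the fingers and jug below 0.1 N and x of cup_mouth in the frame of jug_center above 0 m and y of cup_mouth in the frame of jug_center between -0.045 and 0.045 m and distance of cup_mouth from where it was at the start of the episode below 0.04 m and linear speed of jug below 0.02 m/s and linear speed of each of tomato0, tomato1, tomato2, tomato3 below 0.05 m/s); the robot touches nothing.
It fails at once if the tin is pushed more than 40 mm (distance of tin_center from where it was at the start of the episode above 0.04 m).
It fails at once if the white dip cup is pushed more than 40 mm (distance of dip_cup_center from where it was at the start of the episode above 0.04 m).
It fails at once if the red scoop is pushed more than 40 mm (distance of scoop_center from where it was at the start of the episode above 0.04 m).
It also fails if it takes over 72 s, if anything falls off the work surface, if the arm or the gripper's body presses on something with over 40 N, if the wrist force passes 120 N, or if a joint passes its speed limit or range.

### The arm

A 6-joint arm with a two-finger parallel gripper is mounted at the origin on a cart in front of the work surface, level with it; the furniture and walls round the work are solid. World frame = base frame: x ahead of the robot, y to its left, z up, the work surface at z = 0. Lengths are in m, angles in rad, forces in N, time in s.
With the tool pointing down it reaches from about 0.25 to 0.775 m from the base axis. Payload 4 kg.
Tool frame: the origin (TCP) lies at the very end of the fingers, on their centre line; the grasp point (between the pads) lies 19 mm behind it; z points along the fingers, y is the line along which they close (so a half turn about z gives the same grasp; the last joint's range is limited). The gripper opens to 94 mm and grips with 3 to 60 N. Pads are 16 mm wide; open, the fingers measure 119 mm over their backs; the gripper's body (75 mm by 177 mm) begins 78 mm behind the grasp point.
Start: joints at [-1.302, 0.087, 1.371, -0, 1.684, -0.103], TCP at [0.2, -0.512, 0.206] pointing down, gripper open.
Joint ranges: [-3.1, 3.1], [-0.76, 2.03], [0.27, 2.55], [-1.08, 4.22], [0.17, 2.65], [-2.57, 2.57]. Speed limits (rad/s): [2.79, 2.79, 3.14, 3.14, 3.14, 3.14].

### API

Orientations are given as a unit quaternion [x, y, z, w].
In Python, from plant import arm gives the robot as it stands.
- The arm moves only by the shell command python3 -m creep 'ROWS'. ROWS is a JSON object of lists of equal length, an entry for each row: "translation": the shift along the tool's x, y, z in mm, a list of three; "dr": the turn, a rotation vector about the tool's x, y, z in degrees, a list of three; "grip": the opening in per cent of the stroke, from 0 (shut) to 100 (fully open). In form: {"translation": [[x, y, z], ...], "dr": [[wx, wy, wz], ...], "grip": [grip, ...]}. A call has 1 to 20 rows; each row shifts and turns the commanded pose from where the row before left it, along the tool's axes as they then stand; what a row does not reach is not made up. A row lasts 1/8 s, in which the tool goes at most 62.5 mm and 10.7 degrees, less where a joint would pass 70% of its speed; a pose out of reach is approached as far as the arm can. A call is refused whole if a number of a shift passes 62.5 or a number of a turn 10.7, either way. A call with a gripper value outside its range is refused whole. The fingers move at their own pace and stop on an object; the grip force is fixed at half the most. Time passes only in rows, so rows that do not move let the fingers close. It gives the time, the measured TCP pose, the force, the opening and the grip force at its end, in the units of the state.
- arm.observe(): the state, without advancing time (a new reading comes with each control period).
- arm.grab_frame(name): name is "scene" or "top" or "wrist"; returns a dict with "frame" (400x640x3 uint8, blue, green, red), "fov_y" (degrees; the focal length in pixels is half the picture's height over the tangent of half this angle, whatever the lens; pixels are square), "cx", "cy" (the principal point, pixels), "distortion" ([k1, k2, p1, p2, k3] as OpenCV has them; the pictures are not rectified), "origin" and "orientation" of the camera in the world. Camera axes: x right, y down, z forward; pixel columns grow to the right and rows downward; lengths in m; the calibration is good to about 2 mm. A picture is of the moment at which its call begins. There is no depth.
- arm.job_done(): hands the job in; it is judged then, once.
The state is a dict: "time_s": time; "joint_positions": joint angles; "joint_vel": joint speeds; "effort": joint torques, N m; "tcp_pos": TCP position; "eef_rot": TCP orientation; "force": force on the tool from outside, world axes, zero at the start; "torque": the same for the moment, N m; "finger_gap": finger opening in m; "grasp_force": force on a finger pad.
Only numpy, scipy, OpenCV 4.12 (cv2) and the standard library are available. Lean on these libraries where they do the work, as an engineer would, in place of code of your own. Each camera call takes 0.05 s, during which the arm holds its last target. There are 200 camera calls.

## Working session

There is one attempt and no reset: what is moved stays moved. The work goes in short steps, Python scripts to look and compute and a shell command to move; the robot and the scene stay as the last step left them, time stands still between calls to the robot, and variables do not carry over. Pictures are saved under pics/ and viewed, at most 10 in all, crops included, and the job is handed in when it is done.

```bash
ls; mkdir -p pics
python3 - <<'E'
from plant import arm
import cv2,json
for n in ["scene","top"]:
    f=arm.grab_frame(n); cv2.imwrite(f"pics/{n}0.png",f["frame"])
    print(n,{k:f[k] for k in f if k!="frame"})
print(arm.observe())
E
```

```text
pics
scene {'fov_y': 48.20386677369285, 'cx': 313.94051636584817, 'cy': 189.9006647457864, 'distortion': array([-0.06394133,  0.        ,  0.        ,  0.        ,  0.        ]), 'origin': array([-0.07943922, -1.13300577,  0.7074335 ]), 'orientation': array([ 0.82228408, -0.22433173,  0.15100278, -0.50072181])}
top {'fov_y': 48.280499841520076, 'cx': 319.79721235941054, 'cy': 195.2397731861684, 'distortion': array([0.03322978, 0.        , 0.        , 0.        , 0.        ]), 'origin': array([ 0.41916598, -0.13208646,  1.15644781]), 'orientation': array([-0.70064305,  0.71063988, -0.03898481,  0.05069968])}
{'time_s': 0.1, 'joint_positions': array([-1.30212513e+00,  8.79084595e-02,  1.37205781e+00, -4.02715916e-05,
        1.68361978e+00, -1.03106602e-01]), 'joint_vel': array([ 8.34530899e-04, -2.42237330e-03, -4.20412308e-03,  1.49058065e-04,
        4.70641006e-04, -5.59027712e-05]), 'effort': array([ 3.30292190e-03, -3.41250730e+01, -3.03301442e+01,  7.21360627e-02,
        3.03547585e-02, -9.88072975e-05]), 'tcp_pos': array([ 0.19964917, -0.51196236,  0.20442926]), 'eef_rot': array([ 9.82772280e-01,  1.84817891e-01, -1.02356180e-04, -9.91629445e-04]), 'force': array([-0.32702591, -0.1435484 , -0.01646004]), 'torque': array([ 0.02334577,  0.02525932, -0.00464547]), 'grasp_force': 0.0, 'finger_gap': 0.09406554463919312}
```

View pics/top0.png

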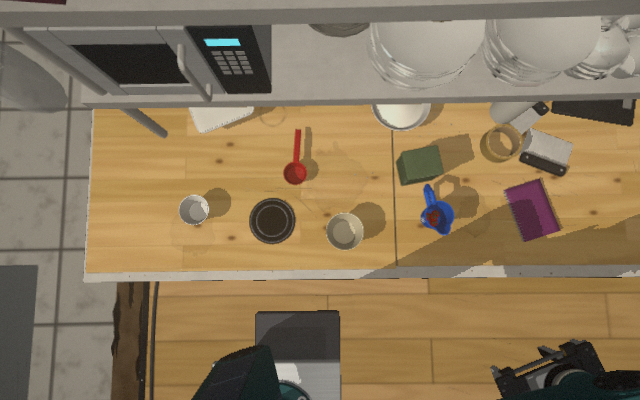

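View pics/scene0.png

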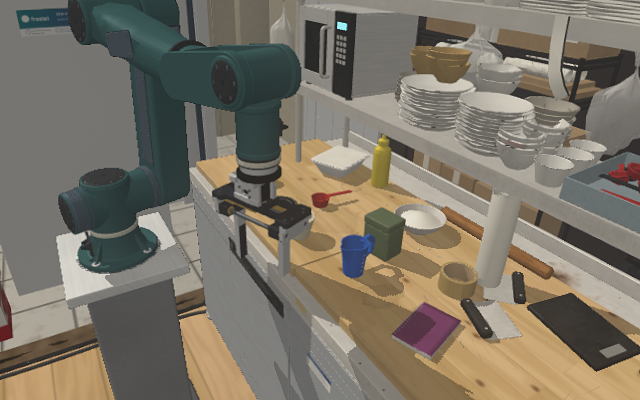

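The top view (image up = +x, left = +y) shows the mat at (272,220), beige cup at (345,231) on its right, dip cup at (194,209), and scoop at (295,160). The jug is at (436,215) with its handle up at (430,190) and spout near (440,235), and the tin is at (420,165) behind the handle.

```bash
cat > h.py <<'E'
import numpy as np,cv2
from scipy.spatial.transform import Rotation as R
def rays(f,px):
    h=f["frame"].shape[0]; F=h/2/np.tan(np.radians(f["fov_y"])/2)
    K=np.array([[F,0,f["cx"]],[0,F,f["cy"]],[0,0,1]])
    u=cv2.undistortPoints(np.float64(px).reshape(-1,1,2),K,np.array(f["distortion"])).reshape(-1,2)
    return R.from_quat(f["orientation"]).apply(np.c_[u,np.ones(len(u))])
def cast(f,px,z):
    d=rays(f,px); o=np.array(f["origin"]); return o+d*((z-o[2])/d[:,2])[:,None]
def proj(f,P):
    h=f["frame"].shape[0]; F=h/2/np.tan(np.radians(f["fov_y"])/2)
    K=np.array([[F,0,f["cx"]],[0,F,f["cy"]],[0,0,1]])
    r=R.from_quat(f["orientation"]).inv(); rv=r.as_rotvec(); t=-r.apply(f["origin"])
    return cv2.projectPoints(np.float64(P).reshape(-1,1,3),rv,t,K,np.array(f["distortion"]))[0].reshape(-1,2)
def blobs(m,amin=40):
    cs,_=cv2.findContours(m.astype(np.uint8)*255,cv2.RETR_EXTERNAL,cv2.CHAIN_APPROX_NONE)
    return sorted([c for c in cs if cv2.contourArea(c)>amin],key=cv2.contourArea,reverse=True)
def jugaxes(f,z=0.092,roi=None):
    """blue outline cast at rim height"""
    b=cv2.cvtColor(f["frame"],cv2.COLOR_BGR2HSV); m=(b[...,0]>100)&(b[...,0]<130)&(b[...,1]>130)&(b[...,2]>50)
    return m
E
python3 - <<'E'
from h import *; from plant import arm
f=arm.grab_frame("top"); im=f["frame"]; hsv=cv2.cvtColor(im,cv2.COLOR_BGR2HSV)
H,S,V=[hsv[...,i].astype(int) for i in range(3)]
def win(m,x0,y0,x1,y1):
    o=np.zeros_like(m); o[y0:y1,x0:x1]=m[y0:y1,x0:x1]; return o
def circ(name,m,z):
    c=blobs(m)[0][:,0]; P=cast(f,c,z)[:,:2]; (x,y),r=cv2.minEnclosingCircle(P.astype(np.float32)); print(name,round(x,4),round(y,4),"d",round(2*r,4),P.min(0).round(3),P.max(0).round(3))
print("cup px",hsv[231,345],hsv[222,330],hsv[231,385],hsv[200,320])
circ("mat",win(V<90,240,190,305,250),.004)
circ("dip",win((S<60)&(V>110),170,185,215,235),.047)
circ("cup",win((S<95)&(V>100),318,205,372,255),.064)
circ("tin",win((H>35)&(H<90)&(S>40),390,140,450,190),.111)
circ("scoop",win(((H<8)|(H>172))&(S>150),270,120,320,190),.02)
m=win(jugaxes(f),400,170,470,250); c=blobs(m)[0][:,0]; P=cast(f,c,.092)[:,:2]
circ("jug",m,.092)
# handle tip / spout: outline extremes along x
print("max x",P[P[:,0]>P[:,0].max()-.004].mean(0),"min x",P[P[:,0]<P[:,0].min()+.004].mean(0),"min y",P[:,1].min(), "max y",P[:,1].max())
big=im[120:260,160:480]; cv2.imwrite("pics/crop.png",cv2.resize(im[140:255,380:480],None,fx=5,fy=5,interpolation=cv2.INTER_CUBIC))
E
```

```text
cup px [ 22  71 141] [ 21  70 117] [ 19 148 176] [ 18 135 180]
mat 0.503 0.0107 d 0.118 [ 0.444 -0.046] [0.561 0.068]
dip 0.53 0.2018 d 0.0766 [0.493 0.165] [0.566 0.238]
cup 0.47 -0.1737 d 0.094 [ 0.426 -0.219] [ 0.514 -0.129]
tin 0.6285 -0.359 d 0.1028 [ 0.588 -0.405] [ 0.667 -0.312]
scoop 0.6671 -0.0517 d 0.1426 [ 0.597 -0.079] [ 0.737 -0.022]
jug 0.5184 -0.3924 d 0.1265 [ 0.458 -0.431] [ 0.578 -0.358]
max x [ 0.57675338 -0.37265744] min x [ 0.45931537 -0.40617757] min y -0.43089410870767925 max y -0.35769695148349245
```

View pics/crop.png

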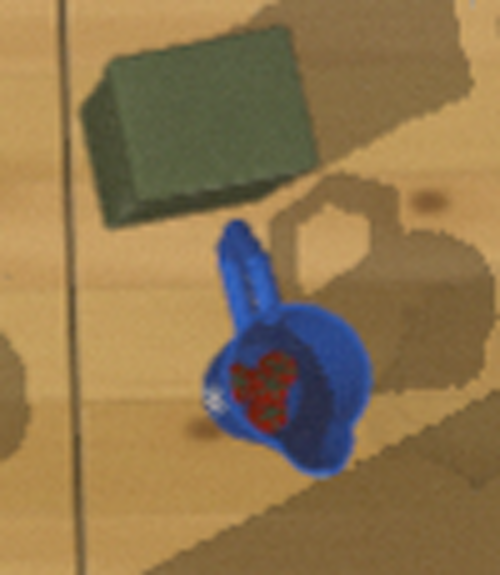

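The crop gives the rim circle centred near crop (299,376), the spout tip at (328,470), the handle's outer end at (237,222) and the tin's front edge just behind it. All four tomatoes lie inside.

```bash
cat >> h.py <<'E'
def tod(s,target):
    """tool-axis delta in mm from state to world target"""
    return R.from_quat(s["eef_rot"]).inv().apply(np.array(target)-s["tcp_pos"])*1000
def axes(s):
    return R.from_quat(s["eef_rot"]).as_matrix().T
E
python3 - <<'E'
from h import *; from plant import arm
f=arm.grab_frame("top"); s=arm.observe()
c=lambda x,y:np.array([380+x/5,140+y/5])
C=cast(f,c(299,376),.092)[0]; S=cast(f,c(328,470),.094)[0]; Hh=cast(f,c(237,222),.07)[0]
print(C,S,Hh,np.hypot(*(S-C)[:2]),np.hypot(*(Hh-C)[:2]),np.hypot(*(S-Hh)[:2]))
d=S-Hh; print("spout dir",np.degrees(np.arctan2(d[1],d[0])))
n=d[:2]/np.hypot(*d[:2]); A=S[:2]-.049*n; print("axis est",A, Hh[:2]+.082*n)
print(axes(s).round(3)); print(tod(s,[*A,.2044]))
E
```

```text
[ 0.50300394 -0.39961687  0.092     ] [ 0.45829986 -0.41051979  0.094     ] [ 0.58065406 -0.37862902  0.07      ] 0.04601443228684105 0.08043650569120435 0.1264419667498488
spout dir -165.3912803613762
axis est [ 0.50571573 -0.39816117] [ 0.50130505 -0.39931078]
[[ 0.932  0.363  0.   ]
 [ 0.363 -0.932 -0.001]
 [-0.     0.001 -1.   ]]
[326.48260525   4.99785698   0.40886242]
```

```bash
python3 -m creep '{"translation":[[40,1,0],[40,1,0],[40,1,0],[41,1,0],[41,1,0],[41,0,0],[41,0,0],[40,0,0],[0,0,0],[0,0,0],[0,0,0]],"dr":[[0,0,0],[0,0,0],[0,0,0],[0,0,0],[0,0,0],[0,0,0],[0,0,0],[0,0,0],[0,0,6.7],[0,0,0],[0,0,0]],"grip":[100,100,100,100,100,100,100,100,100,100,100]}'
python3 - <<'E'
from h import *; from plant import arm
s=arm.observe(); print(s["tcp_pos"],s["joint_positions"],s["eef_rot"]); print(axes(s).round(3),tod(s,[.5035,-.399,.2044]))
f=arm.grab_frame("wrist"); cv2.imwrite("pics/w1.png",f["frame"]); print({k:f[k] for k in f if k!="frame"})
P=np.array([.5035,-.399,.092]); print(proj(f,P))
E
```

```text
time_s: 1.58
tcp_pos: [0.5031, -0.3996, 0.2053]
eef_rot: [0.992, 0.128, -0.0, -0.0]
force: [0.3, 0.5, -0.4]
finger_gap: 0.0938
grasp_force: 0.0
[ 0.50311021 -0.39956974  0.20531729] [-7.59355631e-01  2.95886382e-01  1.12737642e+00 -9.08073242e-05
  1.71865806e+00  5.55513464e-01] [ 9.91824661e-01  1.27608045e-01 -1.38454932e-04 -9.88864397e-05]
[[ 0.967  0.253 -0.   ]
 [ 0.253 -0.967 -0.   ]
 [-0.     0.    -1.   ]] [ 0.52154195 -0.45230048  0.91726544]
{'fov_y': 61.6531240490084, 'cx': 318.12316367719325, 'cy': 198.8566276582058, 'distortion': array([-0.0232924,  0.       ,  0.       ,  0.       ,  0.       ]), 'origin': array([ 0.57609725, -0.38090226,  0.38504827]), 'orientation': array([ 0.78457114, -0.60614309, -0.07967831,  0.10339267])}
[[317.11412446 194.88402127]]
```

View pics/w1.png

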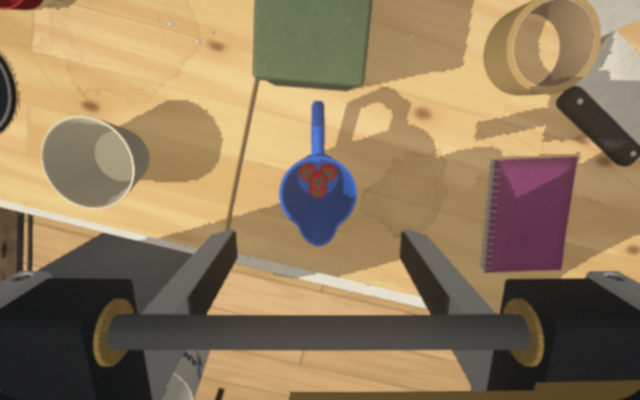

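The wrist view shows the jug rim centred at (317,190) with its handle at (318,125) and spout at (318,243), midway between the fingers and in line with the tool. I'll descend and grip it.

```bash
python3 -m creep '{"translation":[[0,0,40],[0,0,40],[0,0,40],[0,0,30],[0,0,10],[0,0,0],[0,0,0],[0,0,0],[0,0,0],[0,0,0],[0,0,0],[0,0,0],[0,0,-15],[0,0,-25],[0,0,-30],[0,0,-30],[0,0,0]],"dr":[[0,0,0],[0,0,0],[0,0,0],[0,0,0],[0,0,0],[0,0,0],[0,0,0],[0,0,0],[0,0,0],[0,0,0],[0,0,0],[0,0,0],[0,0,0],[0,0,0],[0,0,0],[0,0,0],[0,0,0]],"grip":[100,100,100,100,100,100,0,0,0,0,0,0,0,0,0,0,0]}'
python3 - <<'E'
from h import *; from plant import arm
s=arm.observe(); print(s["tcp_pos"],s["joint_positions"],s["eef_rot"],s["grasp_force"]); print(axes(s).round(3))
M=np.array([.503,.0107]);C=np.array([.470,-.1737]); d=C-M; a=np.degrees(np.arctan2(d[1],d[0])); print("want spout",a, np.hypot(*d))
# jug axis = tcp; delta
print(tod(s,[*M,s["tcp_pos"][2]]))
E
```

```text
time_s: 3.75
tcp_pos: [0.5047, -0.4006, 0.1487]
eef_rot: [0.992, 0.127, 0.002, 0.002]
force: [-0.4, -1.2, -2.5]
finger_gap: 0.0675
grasp_force: 30.0
[ 0.50468186 -0.40057266  0.14865841] [-7.58808719e-01  3.08576454e-01  1.22315869e+00 -7.96325099e-05
  1.60378612e+00  5.57158662e-01] [0.99188936 0.12706799 0.00188877 0.00237688] 29.9997288454324
[[ 0.968  0.252  0.003]
 [ 0.252 -0.968  0.005]
 [ 0.004 -0.004 -1.   ]]
want spout -100.14617827182445 0.1873295491907243
[ 102.04762348 -398.41090797   -1.74913584]
```

```bash
python3 -m creep '{"translation":[[5,-20,0],[10,-40,0],[10,-40,0],[10,-40,0],[10,-40,0],[10,-40,0],[10,-40,0],[10,-40,0],[10,-40,0],[10,-38,0],[7,-20,0],[0,0,0],[0,0,0],[0,0,0],[0,0,0],[0,0,0],[0,0,0],[0,0,0],[0,0,0],[0,0,0]],"dr":[[0,0,0],[0,0,0],[0,0,0],[0,0,0],[0,0,0],[0,0,0],[0,0,0],[0,0,0],[0,0,0],[0,0,0],[0,0,0],[0,0,-8.2],[0,0,-8.2],[0,0,-8.2],[0,0,-8.2],[0,0,-8.2],[0,0,-8.2],[0,0,-8.2],[0,0,-8],[0,0,0]],"grip":[0,0,0,0,0,0,0,0,0,0,0,0,0,0,0,0,0,0,0,0]}'
python3 - <<'E'
from h import *; from plant import arm
s=arm.observe(); print(s["tcp_pos"],s["joint_positions"],s["eef_rot"],s["grasp_force"]); print(axes(s).round(3))
print(tod(s,[.503,.0107,s["tcp_pos"][2]]))
E
```

```text
time_s: 6.25
tcp_pos: [0.4999, 0.0125, 0.1432]
eef_rot: [0.766, 0.642, -0.001, -0.002]
force: [-0.2, 0.7, -1.8]
finger_gap: 0.0675
grasp_force: 30.0
[0.49989448 0.01245991 0.14322032] [-8.87221357e-02  1.27668044e-06  1.58491709e+00  2.97890823e-04
  1.56096490e+00  8.65590341e-02] [ 0.76628424  0.64249812 -0.00140989 -0.0016238 ] 29.999179705046117
[[ 0.174  0.985 -0.   ]
 [ 0.985 -0.174 -0.004]
 [-0.004  0.001 -1.   ]]
[-1.19137746  3.36481329 -0.01438142]
```

```bash
python3 -m creep '{"translation":[[-1,3,20],[0,0,30],[0,0,25],[0,0,12],[0,0,4],[0,0,2],[0,0,0],[0,0,0]],"dr":[[0,0,0],[0,0,0],[0,0,0],[0,0,0],[0,0,0],[0,0,0],[0,0,0],[0,0,0]],"grip":[0,0,0,0,0,0,0,0]}'
```

```text
time_s: 7.25
tcp_pos: [0.5053, 0.0099, 0.0533]
eef_rot: [0.766, 0.643, 0.001, 0.001]
force: [0.1, 0.3, -2.0]
finger_gap: 0.0672
grasp_force: 30.0
```

```bash
python3 -m creep '{"translation":[[0,0,3],[0,0,2],[0,0,0],[0,0,0]],"dr":[[0,0,0],[0,0,0],[0,0,0],[0,0,0]],"grip":[0,0,0,0]}'
```

```text
time_s: 7.75
tcp_pos: [0.5054, 0.0094, 0.0506]
eef_rot: [0.766, 0.643, 0.0, 0.001]
force: [-5.4, -0.8, 11.5]
finger_gap: 0.0675
grasp_force: 30.0
```

Contact with the mat is confirmed by the 11 N upward force. I'll release and rise.

```bash
python3 -m creep '{"translation":[[0,0,0],[0,0,0],[0,0,0],[0,0,0],[0,0,-20],[0,0,-40],[0,0,-40],[0,0,-40],[0,0,-40],[0,0,0]],"dr":[[0,0,0],[0,0,0],[0,0,0],[0,0,0],[0,0,0],[0,0,0],[0,0,0],[0,0,0],[0,0,0],[0,0,0]],"grip":[100,100,100,100,100,100,100,100,100,100]}'
python3 - <<'E'
from h import *; from plant import arm
s=arm.observe(); print(s["tcp_pos"],s["joint_positions"],s["eef_rot"])
f=arm.grab_frame("wrist"); cv2.imwrite("pics/w2.png",f["frame"]); 
for n,P in dict(jug=[.503,.0107,.096],grip=[.503+.066*.176,.0107+.066*.985,.078],spout=[.503-.049*.176,.0107-.049*.985,.098],cup=[.47,-.1737,.064]).items(): print(n,proj(f,P))
g=arm.grab_frame("top"); np.save("top2.npy",g,allow_pickle=True); np.save("w2.npy",f,allow_pickle=True)
E
```

```text
time_s: 9.0
tcp_pos: [0.5066, 0.0098, 0.2315]
eef_rot: [0.766, 0.643, 0.003, 0.003]
force: [0.7, -0.7, -0.2]
finger_gap: 0.094
grasp_force: 0.0
[0.50660785 0.00982019 0.23146537] [-9.25083660e-02 -1.95723854e-02  1.42965945e+00 -6.68066550e-05
  1.72338164e+00  8.19386099e-02] [0.76601385 0.64281123 0.00283357 0.00291059]
jug [[312.78938901 189.01804311]]
grip [[312.77140706 118.34337275]]
spout [[312.89276526 237.30546725]]
cup [[313.33129834 334.06518069]]
```

View pics/w2.png

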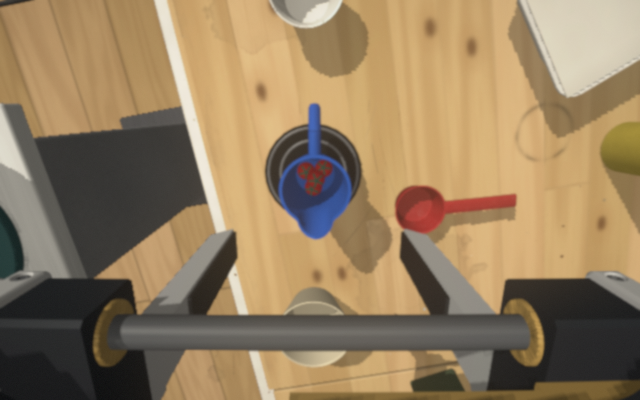

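The wrist view shows the jug upright on the mat with rim centre (314,190), spout (316,238), handle (314,125) and the cup below it at (313,330). It is in line and within about 2 mm of the prediction. Next I'll tilt the tool 45° toward the handle side, which also gives data to fit the arm kinematics.

```bash
python3 -m creep '{"translation":[[20,0,0],[30,0,0],[30,0,0],[0,0,0],[0,0,0],[0,0,0],[0,0,0],[0,0,0],[0,0,0],[0,0,0]],"dr":[[0,0,0],[0,0,0],[0,0,0],[0,-9,0],[0,-9,0],[0,-9,0],[0,-9,0],[0,-9,0],[0,0,0],[0,0,0]],"grip":[100,100,100,100,100,100,100,100,100,100]}'
cat > kin.py <<'E'
import numpy as np
from scipy.spatial.transform import Rotation as R
from scipy.optimize import least_squares
# j1 z; j2 pitch; link a2; j3 pitch; a3 offset, d4 along forearm; j4 roll; j5 pitch; d6 ; j6 roll
LO=np.array([-3.1,-.76,.27,-1.08,.17,-2.57]);HI=np.array([3.1,2.03,2.55,4.22,2.65,2.57])
def fk(p,q,s4=1,s6=1):
    d1,a1,a2,a3,d4,d6,yo,z4,z6=p
    Ry=lambda a:R.from_rotvec([0,a,0]); Rz=lambda a:R.from_rotvec([0,0,a])
    T=Rz(q[0]); x=np.array([0,0,d1])+T.apply([a1,yo,0])
    T=T*Ry(q[1]); x=x+T.apply([0,0,a2])
    T=T*Ry(q[2]); x=x+T.apply([a3,0,d4])
    T=T*Rz(s4*q[3]); T=T*Ry(q[4]); x=x+T.apply([0,0,d6]); T=T*Rz(s6*q[5]+z6)
    return x,T
D=[([-1.30212513,.0879084595,1.37205781,-4e-5,1.68361978,-.103106602],[.19964917,-.51196236,.20442926],[.98277228,.184817891,-.000102,-.00099]),
([-.759355631,.295886382,1.12737642,-9e-5,1.71865806,.555513464],[.50311021,-.39956974,.20531729],[.991824661,.127608045,-.000138,-.0001]),
([-.758808719,.308576454,1.22315869,-8e-5,1.60378612,.557158662],[.50468186,-.40057266,.14865841],[.99188936,.12706799,.00188877,.00237688]),
([-.0887221357,0,1.58491709,.000298,1.5609649,.0865590341],[.49989448,.01245991,.14322032],[.76628424,.64249812,-.00140989,-.0016238]),
([-.092508366,-.0195723854,1.42965945,-.00007,1.72338164,.0819386],[.50660785,.00982019,.23146537],[.76601385,.64281123,.00283357,.00291059])]
E
python3 - <<'E'
from kin import *; from plant import arm
s=arm.observe(); new=(s["joint_positions"].tolist(),s["tcp_pos"].tolist(),s["eef_rot"].tolist()); print(new,s["time_s"])
D.append(new)
open("kin.py","a").write(f"D.append({new})\n")
for s4 in(1,-1):
  for s6 in (1,-1):
    def res(p):
        o=[]
        for q,x,r in D:
            X,T=fk(p,q,s4,s6); o+=list((X-x)); o+=list(.3*(T.inv()*R.from_quat(r)).as_rotvec())
        return o
    best=min((least_squares(res,[.3,0,.35,0,.35,.3,0,0,z]) for z in(0,np.pi/2,np.pi,-np.pi/2)),key=lambda r:r.cost)
    print(s4,s6,best.cost,best.x.round(4),np.abs(best.fun).max())
E
```

```text
time_s: 10.35
tcp_pos: [0.5183, 0.0883, 0.2269]
eef_rot: [0.708, 0.594, -0.293, 0.245]
force: [0.5, -0.8, 1.4]
finger_gap: 0.0937
grasp_force: 0.0
([0.4473328491910509, 0.3414050246489461, 1.2294353395918673, -0.6813183566085098, 1.9958739940302994, 0.46899545386406605], [0.5183165174586803, 0.08831044896889373, 0.22685471437777233], [0.7077783293671923, 0.5940116401831603, -0.2932640924256975, 0.24534909801919003]) 10.35
1 1 1.869100669501449e-12 [ 0.1526 -0.      0.449   0.1007  0.4998  0.3506  0.0566  0.052   1.5708] 9.923306552681445e-07
1 -1 0.07410267438236597 [ 0.1526 -0.      0.449   0.1007  0.4998  0.3506  0.0566 -0.8189  2.1198] 0.226569794394361
-1 1 0.10317107873732789 [ 0.3438  0.3343  0.2191  0.4925  0.1411 -0.1215  0.0347 -0.      1.6666] 0.32237713446886357
-1 -1 0.1964599868262945 [ 0.3438  0.3343  0.2191  0.4925  0.1411 -0.1215  0.0347  4.7921  2.2067] 0.36019764579986524
```

The kinematic fit is exact to 1e-6. Next I'll check IK along the grasp, lift, pour and return path.

```bash
cat >> kin.py <<'E'
P=np.array([.1526,0,.449,.1007,.4998,.3506,.0566,.052,np.pi/2])
P=least_squares(lambda p:sum([list(fk(p,q)[0]-x)+list((fk(p,q)[1].inv()*R.from_quat(r)).as_rotvec()) for q,x,r in D],[]),P).x
def ik(x,T,q0):
    f=lambda q:np.r_[(fk(P,q)[0]-x)*3,(fk(P,q)[1].inv()*T).as_rotvec()]
    r=least_squares(f,np.clip(q0,LO+1e-3,HI-1e-3),bounds=(LO,HI)); return r.x,np.abs(r.fun).max()
A=np.array([.5045,.010]); C=np.array([.470,-.1737])
def jugpose(A2,az,tilt,z0,spout=None):
    """rotation jug->world, and world pos of jug foot origin; if spout given place spout there"""
    T=R.from_euler('z',az)*R.from_euler('y',tilt)
    o=np.array([*A2,z0]) if spout is None else np.array(spout)-T.apply([.049,0,.094])
    return T,o
def toolpose(Tj,o,e=45,g=(-.066,0,.074)):
    """tool frame in jug: y same, z=(cos e,0,-sin e)"""
    c,s=np.cos(np.radians(e)),np.sin(np.radians(e))
    z=np.array([c,0,-s]); y=np.array([0,1.,0]); x=np.cross(y,z)
    Tt=Tj*R.from_matrix(np.c_[x,y,z]); gp=o+Tj.apply(g)
    return gp+Tt.apply([0,0,.019]),Tt
E
cat > plan.py <<'E'
from kin import *
d=C-A; az=np.arctan2(d[1],d[0]); u=d/np.hypot(*d)
print("az",np.degrees(az))
r=np.radians
for e in (45,55):
    sp=lambda back,z:[*(C-u*back),z]
    way=[("hover",jugpose(A,az,0,.004),-.09),("grasp",jugpose(A,az,0,.004),0),("lift",jugpose(A,az,0,.1),0),
     ("t30",jugpose(A,az,r(30),0,sp(60,.19)),0),("t60",jugpose(A,az,r(60),0,sp(30,.13)),0),("t80",jugpose(A,az,r(80),0,sp(25,.09)),0),
     ("t95",jugpose(A,az,r(95),0,sp(25,.085)),0),("t108",jugpose(A,az,r(108),0,sp(25,.085)),0)]
    q=np.array(D[-1][0])
    for n,(Tj,o),back in way:
        x,T=toolpose(Tj,o,e); x=x+T.apply([0,0,back]); q,er=ik(x,T,q); print(e,n,x.round(3),q.round(2),"err",round(er,4),"marg",np.minimum(q-LO,HI-q).min().round(2))
E
python3 plan.py
```

```text
az -100.63660278989552
45 hover [0.526 0.124 0.128] [ 0.49  0.46  1.27 -0.62  1.9   0.62] err 0.0 marg 0.46
45 grasp [0.514 0.062 0.065] [ 0.41  0.44  1.44 -0.64  1.74  0.64] err 0.0 marg 0.44
45 lift [0.514 0.062 0.161] [ 0.41  0.35  1.36 -0.66  1.88  0.54] err 0.0 marg 0.42
45 t30 [11.564 58.898  0.212] [1.29 1.32 0.27 1.58 0.17 0.33] err 172.9161 marg 0.0
45 t60 [ 6.022 29.389  0.201] [1.28 1.32 0.27 1.53 0.17 0.18] err 84.3955 marg 0.0
45 t80 [ 5.094 24.446  0.184] [1.27 1.32 0.27 1.55 0.17 0.12] err 69.5699 marg 0.0
45 t95 [ 5.089 24.421  0.189] [1.27 1.32 0.27 1.59 0.17 0.06] err 69.4929 marg 0.0
45 t108 [ 5.085 24.397  0.192] [ 1.27  1.32  0.27  1.65  0.17 -0.01] err 69.4221 marg 0.0
55 hover [0.524 0.115 0.136] [ 0.42  0.35  1.33 -0.51  1.81  0.57] err 0.0 marg 0.57
55 grasp [0.515 0.064 0.062] [ 0.35  0.34  1.49 -0.52  1.64  0.59] err 0.0 marg 0.56
55 lift [0.515 0.064 0.158] [ 0.35  0.27  1.38 -0.53  1.8   0.49] err 0.0 marg 0.55
55 t30 [11.565 58.901  0.211] [1.29 1.32 0.27 1.64 0.17 0.24] err 172.9259 marg 0.0
55 t60 [ 6.023 29.392  0.202] [1.28 1.32 0.27 1.58 0.17 0.11] err 84.4049 marg 0.0
55 t80 [ 5.094 24.449  0.186] [1.27 1.32 0.27 1.6  0.17 0.04] err 69.5775 marg 0.0
55 t95 [ 5.089 24.423  0.192] [ 1.27  1.32  0.27  1.64  0.17 -0.01] err 69.4984 marg 0.0
55 t108 [ 5.085 24.398  0.195] [ 1.28  1.32  0.27  1.72  0.17 -0.09] err 69.4255 marg 0.0
```

Unit slip: the `back` distance is in mm. I'll fix it, print the hover deltas and rerun.

```bash
sed -i 's/u\*back)/u*back*.001)/' plan.py; python3 plan.py | grep -v "lift\|grasp"
python3 - <<'E'
from kin import *; from plant import arm; from h import tod
s=arm.observe(); d=C-A; az=np.arctan2(d[1],d[0])
x,T=toolpose(*jugpose(A,az,0,.004)); Tn=R.from_quat(s["eef_rot"])
print("rot",np.degrees((Tn.inv()*T).as_rotvec())); print("to hover",tod(s,x+T.apply([0,0,-.09])),"final in goal axes",T.inv().apply(x-s["tcp_pos"])*1000)
E
```

```text
az -100.63660278989552
45 hover [0.526 0.124 0.128] [ 0.49  0.46  1.27 -0.62  1.9   0.62] err 0.0 marg 0.46
45 t30 [ 0.5   -0.012  0.212] [ 0.04  0.03  1.44 -0.26  1.72  0.19] err 0.0 marg 0.79
45 t60 [ 0.49  -0.066  0.201] [-0.43 -0.02  1.52  0.26  1.71 -0.22] err 0.0 marg 0.74
45 t80 [ 0.484 -0.099  0.184] [-0.69  0.09  1.54  0.54  1.81 -0.46] err 0.0 marg 0.84
45 t95 [ 0.479 -0.125  0.189] [-0.83  0.22  1.5   0.71  1.94 -0.57] err 0.0 marg 0.71
45 t108 [ 0.475 -0.149  0.192] [-0.92  0.36  1.47  0.84  2.06 -0.62] err 0.0 marg 0.59
55 hover [0.524 0.115 0.136] [ 0.42  0.35  1.33 -0.51  1.81  0.57] err 0.0 marg 0.57
55 t30 [ 0.501 -0.009  0.211] [-0.07 -0.01  1.46 -0.09  1.7   0.11] err 0.0 marg 0.75
55 t60 [ 0.491 -0.063  0.202] [-0.53  0.    1.53  0.42  1.75 -0.3 ] err 0.0 marg 0.76
55 t80 [ 0.484 -0.097  0.186] [-0.76  0.15  1.54  0.67  1.87 -0.51] err 0.0 marg 0.78
55 t95 [ 0.479 -0.123  0.192] [-0.88  0.3   1.51  0.83  2.01 -0.6 ] err 0.0 marg 0.64
55 t108 [ 0.475 -0.148  0.195] [-0.95  0.44  1.47  0.95  2.12 -0.64] err 0.0 marg 0.53
rot [ 0.39475883 -0.03967019  0.48411674]
to hover [95.65963969  1.38169174 43.88684215] final in goal axes [ 95.69953607   0.875367   133.81281983]
```

```bash
python3 -m creep '{"translation":[[24,0.3,0],[24,0.3,0],[24,0.3,0],[24,0.3,0],[0,0,22],[0,0,22],[0,0,0],[0,0,0]],"dr":[[0.4,0,0.5],[0,0,0],[0,0,0],[0,0,0],[0,0,0],[0,0,0],[0,0,0],[0,0,0]],"grip":[60,60,60,60,60,60,60,60]}'
python3 - <<'E'
from kin import *; from plant import arm; import h,cv2
s=arm.observe(); d=C-A; az=np.arctan2(d[1],d[0])
x,T=toolpose(*jugpose(A,az,0,.004)); Tn=R.from_quat(s["eef_rot"])
print("rot",np.degrees((Tn.inv()*T).as_rotvec())); print("final",h.tod(s,x))
f=arm.grab_frame("wrist"); cv2.imwrite("pics/w3.png",f["frame"])
Tj,o=jugpose(A,az,0,.004)
for n,p in dict(grip=[-.066,0,.074],tip=[-.082,0,.06],rimback=[-.035,0,.092],spout=[.049,0,.094],riml=[0,.035,.092],rimr=[0,-.035,.092]).items(): print(n,h.proj(f,o+Tj.apply(p)).round(1))
E
```

```text
time_s: 11.35
tcp_pos: [0.5268, 0.1254, 0.1287]
eef_rot: [0.711, 0.59, -0.294, 0.245]
force: [0.2, 0.5, 0.0]
finger_gap: 0.0566
grasp_force: 0.0
rot [ 0.08886717 -0.02630665 -0.06161087]
final [-0.59692572 -0.75169158 91.27781818]
grip [[316.9 208.2]]
tip [[316.8 182.1]]
rimback [[317.  244.8]]
spout [[317.3 277. ]]
riml [[354.8 259.1]]
rimr [[279.4 259.2]]
```

View pics/w3.png

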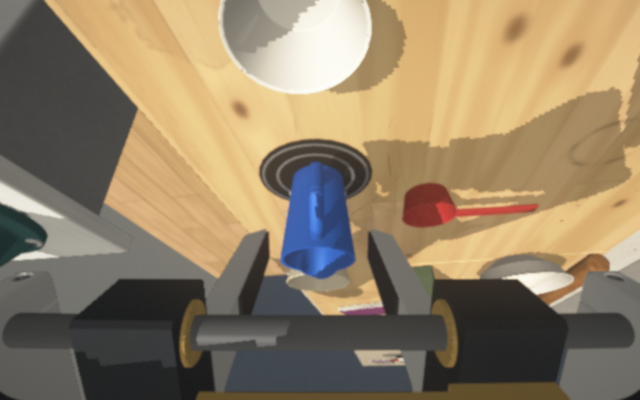

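The handle at (317,205) and rim (281–356, 258) match the predictions to about 2 px, and the fingers straddle the handle. I'll approach and grip.

```bash
python3 -m creep '{"translation":[[0,0,25],[0,-0.5,25],[-0.5,0,25],[0,0,12],[0,0,4],[0,0,0],[0,0,0],[0,0,0],[0,0,0],[0,0,0],[0,0,0],[0,0,0]],"dr":[[0,0,0],[0,0,0],[0,0,0],[0,0,0],[0,0,0],[0,0,0],[0,0,0],[0,0,0],[0,0,0],[0,0,0],[0,0,0],[0,0,0]],"grip":[60,60,60,60,60,60,0,0,0,0,0,0]}'
```

```text
time_s: 12.9
tcp_pos: [0.5141, 0.0611, 0.0645]
eef_rot: [0.711, 0.59, -0.294, 0.245]
force: [-0.4, -1.0, 0.3]
finger_gap: 0.0119
grasp_force: 30.0
```

```bash
cat > slip.py <<'E'
from h import *; from plant import arm; import sys
f=arm.grab_frame("wrist"); m=jugaxes(f); c=blobs(m)[0]; (cx,cy),(a,b),an=cv2.minAreaRect(c); M=cv2.moments(c)
print("centroid",round(M["m10"]/M["m00"],1),round(M["m01"]/M["m00"],1),"area",cv2.contourArea(c),"bbox",cv2.boundingRect(c),"rect",round(a),round(b),round(an,1))
s=arm.observe(); print(s["time_s"],s["tcp_pos"].round(4),s["grasp_force"],s["finger_gap"])
E
python3 slip.py; python3 -m creep '{"translation":[[-7,0,-7],[-12,0,-12],[-15,0,-15],[-17,0,-17],[-17,0,-17],[0,0,0],[0,0,0]],"dr":[[0,0,0],[0,0,0],[0,0,0],[0,0,0],[0,0,0],[0,0,0],[0,0,0]],"grip":[0,0,0,0,0,0,0]}'; python3 slip.py
```

```text
centroid 317.7 235.7 area 4842.0 bbox (278, 184, 80, 131) rect 78 131 7.8
12.95 [0.5141 0.0612 0.0645] 29.99859720468521 0.011840130918852936
time_s: 13.82
tcp_pos: [0.5137, 0.0612, 0.1602]
eef_rot: [0.711, 0.59, -0.294, 0.245]
force: [-0.7, -0.5, -2.1]
finger_gap: 0.0119
grasp_force: 30.0
centroid 319.7 267.4 area 2209.0 bbox (304, 213, 48, 102) rect 43 103 5.7
13.875 [0.5134 0.0611 0.1597] 29.998672306537628 0.011980387755130172
```

Run:
```python
from plant import arm; import cv2,numpy as np
a=arm.grab_frame("wrist")["frame"][130:340,200:440]; b=arm.grab_frame("scene")["frame"][170:350,180:420]
cv2.imwrite("pics/w4.png",np.hstack([cv2.resize(a,(400,350)),cv2.resize(b,(400,350))]))
```

View pics/w4.png

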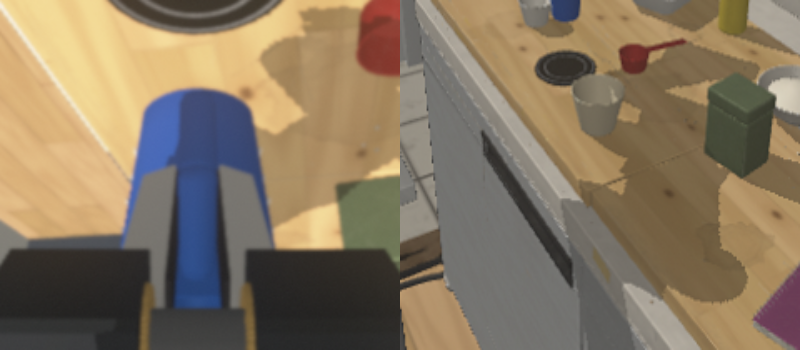

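The jug hangs centred between the fingers and its foot edge is still at the same pixel row (184), so it hasn't slipped. Next I'll compute rows for tilting to 65° over the cup.

```bash
cat > rows.py <<'E'
# usage: rows.py N tilt0 tilt1 back1 z1  -> per-row tool deltas from the current pose to the jug waypoint
from kin import *; from plant import arm; import sys,h
N=int(sys.argv[1]); t1,back,zs=map(float,sys.argv[2:5])
s=arm.observe(); T0=R.from_quat(s["eef_rot"]); x0=s["tcp_pos"]
d=C-A; az=np.arctan2(d[1],d[0]); u=d/np.hypot(*d)
def jug_from_tool(x,T):
    c=np.sqrt(.5); B=R.from_matrix(np.c_[[-c,0,-c],[0,1,0],[c,0,-c]]); Tj=T*B.inv()
    return Tj,x-T.apply([0,0,.019])-Tj.apply([-.066,0,.074])
Tj,o=jug_from_tool(x0,T0); zj=Tj.apply([0,0,1]); xj=Tj.apply([1,0,0])
tilt=np.arctan2(zj[:2]@u,zj[2]); sp=o+Tj.apply([.049,0,.094])
print("tilt",np.degrees(tilt).round(1),"foot",o.round(4),"spout",sp.round(4),"dist to cup",np.hypot(*(sp[:2]-C)).round(4),"cup y in jug",Tj.inv().apply(np.array([*C,.064])-o)[1].round(4),"side lean",np.degrees(np.arcsin(Tj.apply([0,1,0])[2])).round(2))
if t1>=0:
    s1=np.array([*(C-u*back/1000),zs]); x,T,q=x0,T0,s["joint_positions"]
    for k in range(1,N+1):
        w=k/N; tt=tilt+(np.radians(t1)-tilt)*w; ss=sp+(s1-sp)*w
        Tk,ok=jugpose(A,az,tt,0,ss); xk,Tn=toolpose(Tk,ok); q2,er=ik(xk,Tn,q)
        print((T.inv().apply(xk-x)*1000).round(1),np.degrees((T.inv()*Tn).as_rotvec()).round(1),"dq",np.abs(q2-q).max().round(2),round(er,4)); x,T,q=xk,Tn,q2
E
python3 rows.py 13 65 30 0.12
```

```text
tilt -0.1 foot [0.5036 0.0093 0.0989] spout [ 0.4946 -0.0388  0.193 ] dist to cup 0.1371 cup y in jug 0.0008 side lean -0.06
[-6.4  0.1  1.7] [-0.  5.  0.] dq 0.06 0.0
[-7.3  0.1  1.5] [-0.  5.  0.] dq 0.06 0.0
[-8.1  0.1  1.2] [0. 5. 0.] dq 0.07 0.0
[-8.9  0.1  0.8] [-0.  5. -0.] dq 0.07 0.0
[-9.7  0.1  0.4] [0. 5. 0.] dq 0.07 0.0
[-10.4   0.1  -0. ] [ 0.  5. -0.] dq 0.08 0.0
[-11.1   0.1  -0.6] [-0.  5. -0.] dq 0.08 0.0
[-11.7   0.1  -1.2] [-0.  5.  0.] dq 0.08 0.0
[-12.3   0.1  -1.8] [ 0.  5. -0.] dq 0.09 0.0
[-12.8   0.1  -2.5] [-0.  5. -0.] dq 0.09 0.0
[-13.3   0.1  -3.3] [0. 5. 0.] dq 0.09 0.0
[-13.7   0.1  -4. ] [-0.  5.  0.] dq 0.09 0.0
[-14.    0.1  -4.9] [0. 5. 0.] dq 0.09 0.0
```

```bash
python3 -m creep '{"translation":[[-6.4,0.1,1.7],[-7.3,0.1,1.5],[-8.1,0.1,1.2],[-8.9,0.1,0.8],[-9.7,0.1,0.4],[-10.4,0.1,0],[-11.1,0.1,-0.6],[-11.7,0.1,-1.2],[-12.3,0.1,-1.8],[-12.8,0.1,-2.5],[-13.3,0.1,-3.3],[-13.7,0.1,-4],[-14,0.1,-4.9],[0,0,0]],"dr":[[0,5,0],[0,5,0],[0,5,0],[0,5,0],[0,5,0],[0,5,0],[0,5,0],[0,5,0],[0,5,0],[0,5,0],[0,5,0],[0,5,0],[0,5,0],[0,0,0]],"grip":[0,0,0,0,0,0,0,0,0,0,0,0,0,0]}'
python3 rows.py 4 80 25 0.088
python3 - <<'E'
from plant import arm; import cv2
f=arm.grab_frame("scene")["frame"]; cv2.imwrite("pics/s5.png",cv2.resize(f[100:340,180:480],(800,640))[:600])
E
```

```text
time_s: 15.72
tcp_pos: [0.4888, -0.0747, 0.197]
eef_rot: [0.76, 0.627, 0.132, -0.112]
force: [0.4, -0.7, -1.7]
finger_gap: 0.0116
grasp_force: 30.0
tilt 64.9 foot [ 0.4947 -0.0426  0.1237] spout [ 0.4747 -0.1466  0.1192] dist to cup 0.0275 cup y in jug 0.0007 side lean -0.21
[-6.6 -0.5  0.9] [-0.1  3.8 -0.3] dq 0.06 0.0
[-7.1  0.1  0.7] [-0.   3.8 -0. ] dq 0.05 0.0
[-7.5  0.1  0.5] [-0.   3.8 -0. ] dq 0.05 0.0
[-7.9  0.1  0.2] [0.  3.8 0. ] dq 0.05 0.0
```

View pics/s5.png

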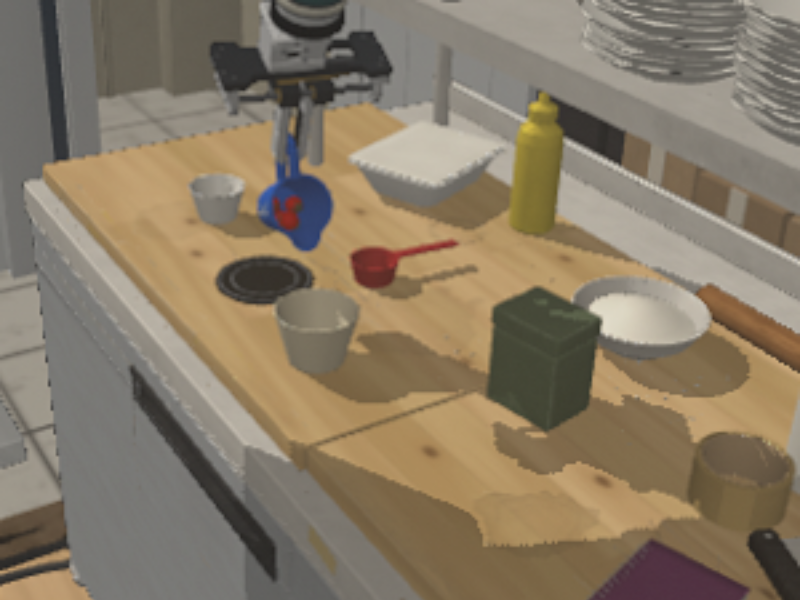

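The jug is tilted about 65° with the tomatoes still inside at (288,212). Its spout is at (307,248) and the cup mouth at (317,300). I'll check the spout against the prediction before pouring.

Run:
```python
from plant import arm; from h import *
f=arm.grab_frame("scene")
for n,P in dict(spout=[.4747,-.1466,.1192],cup=[.47,-.1737,.064]).items():
    p=proj(f,P)[0]; print(n,((p-[180,100])*800/300).round(0))
o=np.array([.4947,-.0426,.1237]); S=np.array([.4747,-.1466,.1192])
# where the seen spout pixel passes, on the vertical plane of jug motion (x at S)
d=rays(f,[180+307*.375,100+248*.375])[0]; oo=np.array(f["origin"])
n=np.array([.985,-.18,0]); t=((S-oo)@n)/(d@n); print(oo+t*d)
```

```text
spout [307. 250.]
cup [315. 307.]
[ 0.47454742 -0.14743495  0.12217917]
```

```bash
python3 -m creep '{"translation":[[-6.6,-0.4,0.9],[-7.1,0,0.7],[-7.5,0,0.5],[-7.9,0,0.2],[0,0,0]],"dr":[[-0.1,3.8,-0.3],[0,3.8,0],[0,3.8,0],[0,3.8,0],[0,0,0]],"grip":[0,0,0,0,0]}'
python3 rows.py 14 108 25 0.086
```

```text
time_s: 16.45
tcp_pos: [0.4848, -0.0968, 0.1828]
eef_rot: [0.732, 0.61, 0.233, -0.193]
force: [-0.2, 1.9, -2.3]
finger_gap: 0.0122
grasp_force: 30.0
tilt 80.2 foot [ 0.494  -0.0469  0.1207] spout [ 0.4758 -0.1463  0.0885] dist to cup 0.0281 cup y in jug -0.0008 side lean 0.08
[-2.   0.3 -3.3] [-0.1  2.   0.3] dq 0.03 0.0
[-2.  -0.  -3.3] [-0.  2. -0.] dq 0.02 0.0
[-2.  -0.  -3.3] [ 0.  2. -0.] dq 0.02 0.0
[-2.  -0.  -3.3] [-0.  2.  0.] dq 0.02 0.0
[-2.  -0.  -3.3] [0. 2. 0.] dq 0.02 0.0
[-2.  -0.  -3.3] [ 0.  2. -0.] dq 0.02 0.0
[-2.  -0.  -3.3] [-0.  2.  0.] dq 0.02 0.0
[-2.  -0.  -3.3] [0. 2. 0.] dq 0.02 0.0
[-2.  -0.  -3.3] [-0.  2. -0.] dq 0.02 0.0
[-2.  -0.  -3.4] [-0.  2.  0.] dq 0.02 0.0
[-2.  -0.  -3.4] [ 0.  2. -0.] dq 0.02 0.0
[-2.  -0.  -3.4] [-0.  2.  0.] dq 0.02 0.0
[-2.  -0.  -3.4] [0. 2. 0.] dq 0.02 0.0
[-2.  -0.  -3.4] [-0.  2. -0.] dq 0.02 0.0
```

```bash
python3 -m creep '{"translation":[[-2,0.3,-3.3],[-2,0,-3.3],[-2,0,-3.3],[-2,0,-3.3],[-2,0,-3.3],[-2,0,-3.3],[-2,0,-3.3],[-2,0,-3.3],[-2,0,-3.3],[-2,0,-3.4],[-2,0,-3.4],[-2,0,-3.4],[-2,0,-3.4],[-2,0,-3.4],[0,0,0],[0,0,0],[0,0,0],[0,0,0]],"dr":[[-0.1,2,0.3],[0,2,0],[0,2,0],[0,2,0],[0,2,0],[0,2,0],[0,2,0],[0,2,0],[0,2,0],[0,2,0],[0,2,0],[0,2,0],[0,2,0],[0,2,0],[0,0,0],[0,0,0],[0,0,0],[0,0,0]],"grip":[0,0,0,0,0,0,0,0,0,0,0,0,0,0,0,0,0,0]}'
python3 rows.py 4 80 25 0.1
python3 - <<'E'
from plant import arm; import cv2,numpy as np
f=arm.grab_frame("scene")["frame"]; g=arm.grab_frame("top")["frame"]
cv2.imwrite("pics/s6.png",np.hstack([cv2.resize(f[120:270,220:370],(400,400),interpolation=2),cv2.resize(g[165:285,280:400],(400,400),interpolation=2)]))
E
```

```text
time_s: 18.7
tcp_pos: [0.4757, -0.1491, 0.1947]
eef_rot: [0.655, 0.545, 0.404, -0.333]
force: [-0.1, 0.8, -1.2]
finger_gap: 0.0121
grasp_force: 30.0
tilt 108.2 foot [ 0.4895 -0.0764  0.1636] spout [ 0.4761 -0.1493  0.0878] dist to cup 0.0252 cup y in jug -0.0016 side lean 0.22
[ 7.9  0.  10.6] [ 0.1 -7.   0.2] dq 0.08 0.0
[ 7.7 -0.4 10.3] [-0. -7. -0.] dq 0.07 0.0
[ 7.5 -0.4 10. ] [-0. -7.  0.] dq 0.08 0.0
[ 7.2 -0.4  9.8] [ 0. -7. -0.] dq 0.09 0.0
```

View pics/s6.png

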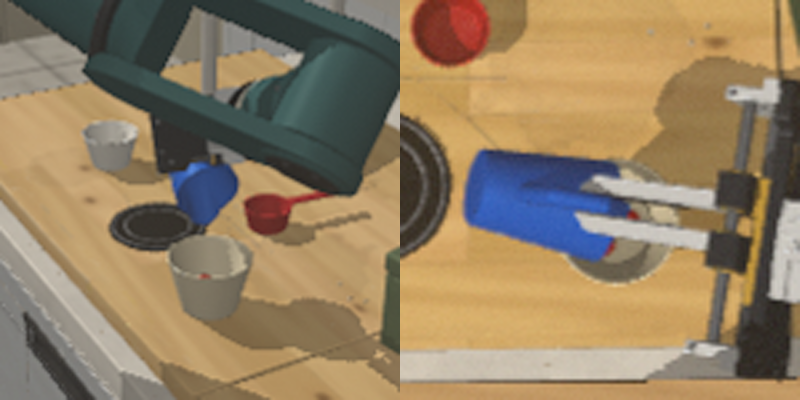

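In the top view red is visible inside the cup at (610,240), none is on the table, and the wrist load has dropped by about 0.4 N, the weight of four tomatoes. I'll tilt back.

```bash
python3 rows.py 7 59 35 0.135
```

```text
tilt 108.2 foot [ 0.4895 -0.0765  0.1635] spout [ 0.4761 -0.1493  0.0877] dist to cup 0.0252 cup y in jug -0.0015 side lean 0.21
[11.8  0.2 10.2] [ 0.1 -7.   0.2] dq 0.08 0.0
[11.6 -0.2  9.4] [-0. -7.  0.] dq 0.08 0.0
[11.2 -0.2  8.7] [ 0. -7.  0.] dq 0.08 0.0
[10.8 -0.2  8. ] [-0. -7. -0.] dq 0.09 0.0
[10.2 -0.2  7.3] [-0. -7. -0.] dq 0.09 0.0
[ 9.6 -0.2  6.7] [ 0. -7. -0.] dq 0.1 0.0
[ 8.9 -0.2  6.2] [ 0. -7.  0.] dq 0.11 0.0
```

```bash
python3 -m creep '{"translation":[[11.8,0.2,10.2],[11.6,-0.2,9.4],[11.2,-0.2,8.7],[10.8,-0.2,8],[10.2,-0.2,7.3],[9.6,-0.2,6.7],[8.9,-0.2,6.2],[0,0,0]],"dr":[[0.1,-7,0.2],[0,-7,0],[0,-7,0],[0,-7,0],[0,-7,0],[0,-7,0],[0,-7,0],[0,0,0]],"grip":[0,0,0,0,0,0,0,0]}'
python3 rows.py 10 0 138 0.193
python3 - <<'E'
from plant import arm; from h import *
for n in("top","scene"):
    f=arm.grab_frame(n); hsv=cv2.cvtColor(f["frame"],cv2.COLOR_BGR2HSV)
    m=((hsv[...,0]<6)|(hsv[...,0]>174))&(hsv[...,1]>140)&(hsv[...,2]>60)
    for c in blobs(m,6): print(n,cv2.boundingRect(c),cv2.contourArea(c))
    print(n,"cup",proj(f,[.47,-.1737,.02]))
    if n=="top": g=f["frame"][190:270,295:395]; cv2.imwrite("pics/t7.png",cv2.resize(g,(500,400),interpolation=2))
E
```

```text
time_s: 19.8
tcp_pos: [0.4916, -0.0571, 0.2061]
eef_rot: [0.762, 0.635, 0.096, -0.079]
force: [-0.2, -0.3, -1.5]
finger_gap: 0.012
grasp_force: 30.0
tilt 59.2 foot [ 0.4962 -0.0324  0.1299] spout [ 0.4771 -0.1365  0.1359] dist to cup 0.0379 cup y in jug -0.0003 side lean 0.07
[15.6  0.5  7. ] [ 0.  -5.9  0.2] dq 0.11 0.0
[15.2 -0.   5.9] [ 0.  -5.9  0. ] dq 0.11 0.0
[14.7 -0.   4.8] [-0.  -5.9 -0. ] dq 0.1 0.0
[14.1 -0.   3.8] [-0.  -5.9  0. ] dq 0.1 0.0
[13.4 -0.   2.8] [-0.  -5.9  0. ] dq 0.1 0.0
[12.6 -0.   2. ] [-0.  -5.9 -0. ] dq 0.09 0.0
[11.7 -0.   1.2] [ 0.  -5.9  0. ] dq 0.08 0.0
[10.8 -0.   0.5] [-0.  -5.9  0. ] dq 0.08 0.0
[ 9.7 -0.  -0.1] [ 0.  -5.9  0. ] dq 0.07 0.0
[ 8.6 -0.  -0.6] [-0.  -5.9 -0. ] dq 0.07 0.0
top (284, 130, 21, 54) 248.0
top cup [[343.73327677 231.74866881]]
scene (609, 163, 31, 19) 299.5
scene (312, 190, 39, 18) 201.0
scene (0, 320, 12, 21) 144.0
scene (611, 193, 29, 12) 29.5
scene cup [[298.02255942 228.27498222]]
```

View pics/t7.png

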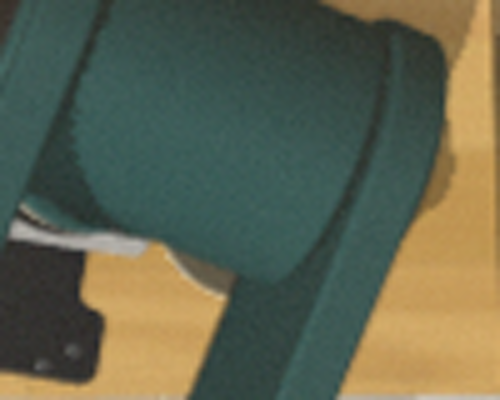

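The arm hides the cup in this view (forearm across (250,150)), and that was my tenth picture, so I'll check with numbers only from here. I'll bring the jug upright.

```bash
python3 -m creep '{"translation":[[15.6,0.5,7],[15.2,0,5.9],[14.7,0,4.8],[14.1,0,3.8],[13.4,0,2.8],[12.6,0,2],[11.7,0,1.2],[10.8,0,0.5],[9.7,0,-0.1],[8.6,0,-0.6],[0,0,0],[0,0,0]],"dr":[[0,-5.9,0.2],[0,-5.9,0],[0,-5.9,0],[0,-5.9,0],[0,-5.9,0],[0,-5.9,0],[0,-5.9,0],[0,-5.9,0],[0,-5.9,0],[0,-5.9,0],[0,0,0],[0,0,0]],"grip":[0,0,0,0,0,0,0,0,0,0,0,0]}'
python3 rows.py 0 -1 0 0
cat > tom.py <<'E'
from plant import arm; from h import *
for n in("top","wrist"):
    f=arm.grab_frame(n); hsv=cv2.cvtColor(f["frame"],cv2.COLOR_BGR2HSV); H,S,V=[hsv[...,i].astype(int) for i in range(3)]
    m=((H<8)|(H>172))&(S>140)&(V>50)
    for c in blobs(m,6):
        b=cv2.boundingRect(c); print(n,"red",b,cv2.contourArea(c),cast(f,[[b[0]+b[2]/2,b[1]+b[3]/2]],.02)[0].round(3))
    if n=="top":
        c=(S<95)&(V>90); w=np.zeros_like(c); w[200:262,312:378]=c[200:262,312:378]
        k=blobs(w)[0][:,0]; P=cast(f,k,.064)[:,:2]; (x,y),r=cv2.minEnclosingCircle(P.astype(np.float32)); print("cup",x,y,2*r)
    bl=blobs(jugaxes(f),20); print(n,"blue",[(cv2.boundingRect(c),cv2.contourArea(c)) for c in bl])
E
python3 tom.py
```

```text
time_s: 21.4
tcp_pos: [0.5149, 0.0576, 0.1582]
eef_rot: [0.714, 0.588, -0.294, 0.241]
force: [-0.3, 0.8, -1.2]
finger_gap: 0.0119
grasp_force: 30.0
tilt 0.3 foot [0.5048 0.0064 0.0974] spout [ 0.4955 -0.0422  0.1912] dist to cup 0.1339 cup y in jug 0.0004 side lean -0.12
top red (284, 130, 23, 54) 498.5 [ 0.665 -0.052  0.02 ]
top red (333, 227, 11, 15) 62.0 [ 0.463 -0.16   0.02 ]
top red (341, 221, 11, 15) 61.5 [ 0.478 -0.181  0.02 ]
cup 0.47016826272010803 -0.17320507764816284 0.09328752011060715
top blue [((259, 206, 20, 23), 286.5), ((232, 207, 18, 7), 42.0)]
wrist red (414, 121, 154, 54) 3271.5 [ 0.67 -0.06  0.02]
wrist blue [((305, 218, 28, 97), 2017.0), ((278, 186, 33, 71), 856.0), ((329, 215, 21, 17), 148.5)]
```

Both red patches lie inside the cup, the cup hasn't moved, and the jug is upright. I'll lower it onto the mat.

```bash
python3 -m creep '{"translation":[[10,0,10],[17,0,17],[17,0,17],[11,0,11],[5,0,5],[3,0,3],[1.5,0,1.5],[0,0,0],[0,0,0]],"dr":[[0,0,0],[0,0,0],[0,0,0],[0,0,0],[0,0,0],[0,0,0],[0,0,0],[0,0,0],[0,0,0]],"grip":[0,0,0,0,0,0,0,0,0]}'; python3 rows.py 0 -1 0 0
```

```text
time_s: 22.62
tcp_pos: [0.515, 0.0592, 0.0676]
eef_rot: [0.713, 0.589, -0.294, 0.242]
force: [0.4, 0.6, -1.3]
finger_gap: 0.0117
grasp_force: 30.0
tilt 0.2 foot [0.5051 0.0078 0.0068] spout [ 0.4958 -0.0407  0.1006] dist to cup 0.1355 cup y in jug -0.0001 side lean -0.02
```

```bash
python3 -m creep '{"translation":[[1.4,0,1.4],[1,0,1],[0,0,0],[0,0,0]],"dr":[[0,0,0],[0,0,0],[0,0,0],[0,0,0]],"grip":[0,0,0,0]}'; python3 rows.py 0 -1 0 0
```

```text
time_s: 23.12
tcp_pos: [0.5149, 0.0591, 0.0644]
eef_rot: [0.713, 0.589, -0.294, 0.243]
force: [-0.8, 2.1, 3.3]
finger_gap: 0.0117
grasp_force: 30.0
tilt 0.2 foot [0.505  0.0077 0.0037] spout [ 0.4957 -0.0407  0.0975] dist to cup 0.1354 cup y in jug -0.0 side lean -0.03
```

The jug is in contact and upright. I'll release, back off along the approach direction, and check.

```bash
python3 -m creep '{"translation":[[0,0,0],[0,0,0],[0,0,0],[0,0,0],[0,0,-15],[0,0,-30],[0,0,-40],[0,0,-40],[0,0,-40],[0,0,-30],[0,0,0],[0,0,0],[0,0,0]],"dr":[[0,0,0],[0,0,0],[0,0,0],[0,0,0],[0,0,0],[0,0,0],[0,0,0],[0,0,0],[0,0,0],[0,0,0],[0,0,0],[0,0,0],[0,0,0]],"grip":[60,60,60,60,60,60,60,60,60,60,60,60,60]}'; python3 tom.py
python3 - <<'E'
from plant import arm; from h import *
f=arm.grab_frame("top"); c=np.vstack(blobs(jugaxes(f),20))[:,0]; P=cast(f,c,.094)[:,:2]
u=np.array([-.176,-.985]); v=np.array([.985,-.176]); a=P-np.array([.505,.0077])
print("along spout",(a@u).min(),(a@u).max(),"lateral",(a@v).min(),(a@v).max(),"spout tip lateral",(a@v)[a@u>(a@u).max()-.003].mean())
hsv=cv2.cvtColor(f["frame"],cv2.COLOR_BGR2HSV).astype(int)
H,S,V=hsv[...,0],hsv[...,1],hsv[...,2]
m=((H<9)|(H>171))&(S>120)&(V>40)
for y in range(216,246): print(''.join('#' if m[y,x] else '.' for x in range(326,366)))
f=arm.grab_frame("wrist"); s=arm.observe(); print(s["tcp_pos"],proj(f,[.505,.0077,.096]))
E
```

```text
time_s: 24.75
tcp_pos: [0.5403, 0.193, 0.2009]
eef_rot: [0.712, 0.589, -0.296, 0.242]
force: [0.1, 0.2, -0.1]
finger_gap: 0.0562
grasp_force: 0.0
top red (284, 129, 23, 55) 517.5 [ 0.667 -0.052  0.02 ]
top red (333, 227, 11, 15) 64.0 [ 0.463 -0.16   0.02 ]
top red (341, 221, 11, 15) 56.5 [ 0.478 -0.181  0.02 ]
cup 0.4700447618961334 -0.17438587546348572 0.09268519282341003
top blue [((238, 202, 51, 30), 747.5)]
wrist red (387, 168, 107, 35) 1426.5 [ 0.669 -0.059  0.02 ]
wrist red (630, 269, 10, 13) 57.5 [ 1.219 -0.603  0.02 ]
wrist blue [((292, 149, 55, 92), 2937.0)]
along spout -0.07484566522608077 0.047605982900675595 lateral -0.03450469600260469 0.03540647558803318 spout tip lateral -0.0028303429600279348
........................................
........................................
........................................
........................................
........................................
...............####.....................
...............#####....................
.............#.######...................
...............######...................
.............
[... 212 characters left out ...]
######..............
.......########...########..............
........######.....#######..............
........#####......#######..............
...........##.#....######...............
............###......###................
...........####.........................
...........#######......................
...........#######......................
...........#######......................
............######......................
.............###........................
........................................
........................................
........................................
........................................
[0.54066164 0.19332072 0.20158842] [[318.45753943 222.73822056]]
```

```bash
python3 -c "
from plant import arm
print(arm.job_done())"
```

```text
the job is handed in; nothing more can be done
None
```

The job is handed in (no verdict was returned): all four tomatoes show in the beige cup, which has not moved. The empty jug stands released on the mat about 4 mm off centre, spout towards the cup; tin and dip cup were last seen untouched in the pouring pictures and not re-measured.

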